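# Unscrew the orange reel cap and hold it

### The arm

A 6-joint arm with a two-finger parallel gripper is mounted at the origin on the work surface. World frame = base frame: x ahead of the robot, y to its left, z up, the work surface at z = 0. Lengths are in m, angles in rad, forces in N, time in s.
With the tool pointing down it reaches from about 0.4 to 0.825 m from the base axis. Payload 7 kg.
Tool frame: the origin (TCP) lies at the very end of the fingers, on their centre line; the grasp point (between the pads) lies 19 mm behind it; z points along the fingers, x is the direction in which the jaws open and shut, and the axes are right-handed (so a half turn about z gives the same grasp; the last joint's range is limited). The gripper opens to 88 mm and grips with 3 to 60 N. Pads are 19 mm wide; open, the fingers measure 130 mm over their backs; the gripper's body (78 mm by 193 mm) begins 47 mm behind the grasp point.
Start: joints at [-1.052, 0.359, 0.012, 0, -1.224, -0.288], TCP at [0.154, -0.657, 0.203] pointing down, gripper open.
Joint ranges: [-3.07, 3.07], [-1.43, 2.12], [-1.02, 1.25], [-3.03, 1.67], [-3.05, -0], [-3.03, 3.03]. Speed limits (rad/s): [2.39, 2.39, 3.01, 3.14, 3.14, 3.14].

### API

Orientations are given as [roll, pitch, yaw] about the fixed x, y, z axes, in that order (R = Rz(yaw) Ry(pitch) Rx(roll)).
In Python, from station import telemetry, grab_frame, arm, regions_of, pinpoint gives the robot as it stands. The module is installed in compiled form; this text tells all that it offers.
- The arm moves only by the shell command python3 -m inch 'ROWS' [FORCE]. ROWS is text: rows parted by semicolons, each of 7 numbers parted by spaces: the opening, from 0 (shut) to 1 (fully open), then the shift along the world's x, y, z in cm, then the turn, a rotation vector about the world's x, y, z in degrees. A call has 1 to 12 rows; each row is the pose to reach, as a shift and turn from the pose measured when the call began; what a row does not reach only later rows make up. A row lasts 1/8 s, in which the tool goes at most 62.5 mm and 10.7 degrees, less where a joint would pass 70% of its speed; a pose out of reach is approached as far as the arm can. A call with a gripper value outside its range is refused whole. The fingers move at their own pace and stop on an object; FORCE is the grip in N (left out, the last holds). Time passes only in rows, so rows that repeat a pose let the fingers close. It gives the time, the measured TCP pose, the force and the opening at its end, in the units of the state.
- telemetry.get_state(): the state, without advancing time (a new reading comes with each control period).
- grab_frame(name): name is "scene" or "top" or "wrist"; returns a dict with "pixels" (420x560x3 uint8, red, green, blue), "fx", "fy", "cx", "cy" (pixels), "dist_coeffs" ([k1, k2, p1, p2, k3] as OpenCV has them; the pictures are not rectified), "R" (3x3) and "t" (3): a world point X has camera coordinates R X + t. Camera axes: x right, y down, z forward; pixel columns grow to the right and rows downward; lengths in m; the calibration is good to about 2 mm. A picture is of the moment at which its call begins. There is no depth.
- arm.job_done(): hands the job in, once; it reports no verdict.
Trained networks look in the newest picture that a camera, given by its name, has taken for a name from the list of things; names that differ only in an ending like _2 or _b are one class to them, and where a whole thing is asked for, a point or a joint stands for the part that bears it (a point fixed in the world has none). Each returns a list of dicts, best first, with "p" (0 to 1); they miss things now and then, are a little off and sometimes report something else, mostly with a low value. They report only what shows in the picture. A call takes as long as a camera call. They do not tell look-alikes from the thing itself.
- regions_of(camera, name): "pixels" (420x560 bool, what is visible of it) and "bbox" ([left, top, right, bottom] in pixels, round what is visible of it).
- pinpoint(camera, name): "location" ([column, row] in pixels: a listed point, or the origin of a listed thing).
The state is a dict: "t": time; "q": joint angles; "qd": joint speeds; "joint_efforts": joint torques, N m; "eef_pos": TCP position; "ee_rot": TCP orientation; "force": force on the tool from outside, world axes, zero at the start; "moment": the same for the moment, N m; "width": finger opening in m.
Only numpy, scipy, OpenCV 4.12 (cv2) and the standard library are available. Lean on these libraries where they do the work, as an engineer would, in place of code of your own. Each camera call takes 0.05 s, during which the arm holds its last target. There are 200 camera calls.

### The job

On the reel counter, first turn the selector knob until its white pointer clicks in at the yellow mark (spindle brake). Then take the orange wing cap off its spindle: one spindle has a normal thread and the other a reverse thread and nobody remembers which, so try the cap both ways until it loosens. Lift it at least 10 cm straight off and finish while still holding it there, upright and still in the gripper; leave the grey cap, both reels and the pen cup where they are, and the selector at yellow.

Things in the scene. Friction and masses are not known exactly. Their poses are not given: they have to be found in the camera images.
- deck: Reel counter, light grey fixed base 290 x 440 x 45 mm; origin at the centre of its underside, x away from the robot at yaw 0, y left. Black console at x -90 mm (top 65 mm above the table) carries the selector. Two spindles that look alike at x 30, y +105 and -105 mm, each with a reel and a wing cap: one right-, one left-handed, which one is random, and so are the places of the caps and reels.
- selector (a joint): Angle of the grey selector knob, rad, growing clockwise seen from above. Sprung detents at 0 (white mark), 0.6 (green), 1.2 (yellow), 1.8 (blue), end stops just past the outer two. Released, it clicks to the nearest detent (within 0.04), unless it stands right on the ridge between two. At 0 its pointer points along deck -x. It starts between 0 and 0.7. Turning takes up to about 0.2 N m.
- selector_grip (a point): Point on the selector's axis at grip height, 100 mm above the table. Upright bar 44 long x 14 wide x 32 mm high on a disc 48 mm across; the bar's top is 9 mm above this point, the disc 23 mm below. x along the bar, white pointer line on its -x half; the frame turns with the knob. Marks: 11 mm dots 36 mm from the axis.
- orange_cap: Orange wing cap, loose, 80 g: skirt 60 mm across, 27 high, upright bar 50 x 14 x 35 mm on top. Origin: centre of its underside, 63 mm above the table when seated; x along the bar, which starts along deck x. Turned the loosening way it is free to lift after 65 degrees and stops at 135: turn it 90; it does not rise by itself. The wrong way it stops hard within 10 degrees: do not force it.
- orange_cap_grip (a point): Point on the orange cap's axis in the middle of its bar, 50 mm above the cap's underside (12 mm below the bar's top); x along the bar.
- grey_cap: The other wing cap, same shape in grey, on the other spindle; leave it alone. Origin at the centre of its underside.
- blue_reel: Blue component reel, 178 mm across, 12 mm thick, its top 61 mm above the table, lying loose on a spindle under a cap; origin at the centre of its underside. Leave it.
- white_reel: White component reel, same size, on the other spindle; origin at the centre of its underside. Leave it.
- pen_cup: Dark metal pen cup on the table to the left of the machine, 80 mm across, 95 mm high with pens up to 150 mm; origin at the centre of its underside. Leave it.
Things that resemble listed ones, but are neither listed nor needed, are in the scene too. Of the things shaped like the orange_cap, the orange one is meant.

How it is judged:
By the outcome, as a careful person would: the job done as asked, in the order asked, and still so for the second after the job is handed in, while the arm keeps its last pose, push and grip.
It also fails if it takes over 72 s, if anything falls off the work surface, if the arm or the gripper's body presses on something with over 40 N, if the wrist force passes 120 N, or if a joint passes its speed limit or range.

## Working session

There is one attempt and no reset: what is moved stays moved. The work goes in short steps, Python scripts to look and compute and a shell command to move; the robot and the scene stay as the last step left them, time stands still between calls to the robot, and variables do not carry over. Pictures are saved under pics/ and viewed, about 8 in all and at most 12, crops included, and the job is handed in when it is done.

```bash
mkdir -p pics; cat > h.py <<'E'
import numpy as np, cv2
from station import telemetry, grab_frame, arm, regions_of, pinpoint
def ray(f,uv):
    K=np.array([[f['fx'],0,f['cx']],[0,f['fy'],f['cy']],[0,0,1.]])
    n=cv2.undistortPoints(np.array([[uv]],float),K,np.array(f['dist_coeffs'],float))[0,0]
    R=np.array(f['R']);t=np.array(f['t'])
    return -R.T@t, R.T@np.array([n[0],n[1],1])
def at_z(f,uv,z):
    c,d=ray(f,uv); return c+d*(z-c[2])/d[2]
def save(f,name,box=None,s=1):
    im=f['pixels'][:,:,::-1]
    if box: im=im[box[1]:box[3],box[0]:box[2]]
    cv2.imwrite('pics/'+name,cv2.resize(im,None,fx=s,fy=s,interpolation=cv2.INTER_CUBIC))
E
python3 - <<'E'
from h import *
np.set_printoptions(precision=4,suppress=True)
f={}
for c in('top','scene'):
    f[c]=grab_frame(c); 
    for n,z in(('deck',0),('selector_grip',.1),('orange_cap_grip',.113),('orange_cap',.063),('grey_cap',.063),('pen_cup',0),('blue_reel',.049),('white_reel',.049)):
        for d in pinpoint(c,n)[:3]: print(c,n,round(d['p'],2),np.round(d['location']),at_z(f[c],d['location'],z))
im=np.vstack([f['top']['pixels'],f['scene']['pixels']])
save({'pixels':np.hstack([f['top']['pixels'],f['scene']['pixels']])},'a.png',s=.714)
print(telemetry.get_state())
E
```

```text
top deck 0.56 [303. 242.] [ 0.557  -0.0054  0.    ]
top selector_grip 0.72 [308. 278.] [ 0.4544 -0.0112  0.1   ]
top orange_cap_grip 0.82 [350. 226.] [ 0.591  -0.1269  0.113 ]
top orange_cap_grip 0.77 [360. 156.] [ 0.7801 -0.1605  0.113 ]
top orange_cap_grip 0.75 [415. 236.] [ 0.5579 -0.2997  0.113 ]
top orange_cap 0.71 [342. 226.] [ 0.5957 -0.11    0.063 ]
top orange_cap 0.7 [408. 240.] [ 0.5536 -0.294   0.063 ]
top orange_cap 0.62 [358. 157.] [ 0.7906 -0.1626  0.063 ]
top grey_cap 0.87 [267. 236.] [0.572 0.096 0.063]
top pen_cup 0.78 [156. 249.] [0.5447 0.4191 0.    ]
top blue_reel 0.7 [267. 236.] [0.5724 0.0965 0.049 ]
top white_reel 0.6 [346. 229.] [ 0.5883 -0.1226  0.049 ]
scene deck 0.91 [224. 259.] [ 0.5543 -0.0107  0.    ]
scene deck 0.65 [258. 226.] [0.5297 0.1414 0.    ]
scene selector_grip 0.6 [324. 188.] [0.6368 0.2925 0.1   ]
scene selector_grip 0.59 [198. 215.] [ 0.4735 -0.013   0.1   ]
scene orange_cap_grip 0.91 [197. 256.] [ 0.5921 -0.1195  0.113 ]
scene orange_cap_grip 0.59 [116. 324.] [ 0.6153 -0.3253  0.113 ]
scene orange_cap 0.74 [255. 363.] [ 0.8296 -0.1985  0.06
[... 206 characters left out ...]
] [0.5573 0.4286 0.    ]
scene pen_cup 0.72 [257. 223.] [0.5188 0.1488 0.    ]
scene blue_reel 0.91 [259. 226.] [0.5727 0.1005 0.049 ]
scene white_reel 0.9 [203. 278.] [ 0.5995 -0.1159  0.049 ]
scene white_reel 0.22 [200. 259.] [ 0.5491 -0.0813  0.049 ]
{'t': 0.9, 'q': array([-1.0519,  0.3585,  0.0119, -0.0001, -1.2241, -0.2881]), 'qd': array([-0.0008, -0.0011, -0.0008, -0.0007,  0.0005,  0.0014]), 'joint_efforts': array([  0.0016, -58.2356,  29.3304,   7.0023,   0.0125,  -0.    ]), 'eef_pos': array([ 0.1544, -0.6571,  0.2034]), 'ee_rot': array([ 3.1415, -0.    ,  1.8016]), 'force': array([ 0.1831,  0.3549, -0.0328]), 'moment': array([-0.0491,  0.0397,  0.0329]), 'width': 0.0875796210432608}
```

View pics/a.png

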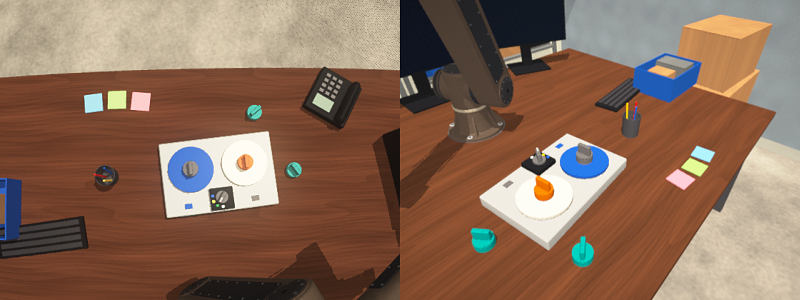

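The pictures show the orange cap on the white reel at top pixel (350,226). The other two candidates of that shape are teal, at (358,157) and (411,238), and lie on the table. The grey cap is at (267,236). Only (350,226) is orange, and I'll confirm it in a close wrist view while moving to the selector.

```bash
python3 -m inch '1 2 5 3 0 0 -2; 1 5 10 6 0 0 -4; 1 7.5 16 6 0 0 -6; 1 10.5 22 6 0 0 -8; 1 13.5 28 6 0 0 -10; 1 16 34 6 0 0 -12; 1 19 40 6 0 0 -14; 1 22 46 6 0 0 -16; 1 25 52 6 0 0 -18; 1 27.5 58 6 0 0 -20; 1 30 64 6 0 0 -20; 1 30 64 6 0 0 -20'
python3 - <<'E'
from h import *
np.set_printoptions(precision=4,suppress=True)
f=grab_frame('wrist'); save(f,'b.png')
g=grab_frame('top'); save(g,'b2.png',(220,170,440,310),3)
for c,n,z in(('wrist','selector_grip',.1),('wrist','orange_cap_grip',.113),('wrist','grey_cap',.063),('wrist','orange_cap',.063)):
    for d in pinpoint(c,n)[:3]: print(n,round(d['p'],2),np.round(d['location']),at_z(f,d['location'],z))
print(-np.array(f['R']).T@np.array(f['t']),telemetry.get_state()['eef_pos'],telemetry.get_state()['ee_rot'])
E
```

```text
t: 2.4
eef_pos: [0.4551, -0.0144, 0.2637]
ee_rot: [3.141, -0.0, 1.455]
force: [-0.0, -1.4, 0.6]
width: 0.0878
selector_grip 0.76 [277. 193.] [ 0.4608 -0.018   0.1   ]
orange_cap_grip 0.93 [ 68. 281.] [ 0.5312 -0.2657  0.113 ]
orange_cap_grip 0.92 [208. 314.] [ 0.5903 -0.1129  0.113 ]
grey_cap 0.66 [377. 262.] [0.573 0.094 0.063]
orange_cap 0.97 [217. 291.] [ 0.5905 -0.1119  0.063 ]
orange_cap 0.86 [ 87. 266.] [ 0.5363 -0.2715  0.063 ]
[ 0.3714 -0.0047  0.4452] [ 0.4541 -0.0176  0.2634] [-3.1416  0.0001  1.4522]
```

View pics/b.png

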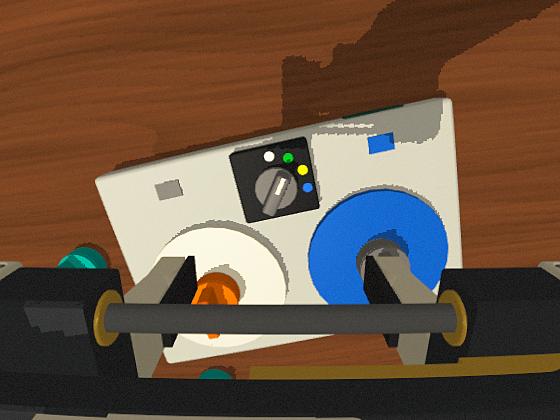

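The wrist view shows the orange cap on the white reel at (215,293) and a teal look-alike at (85,265). The selector is at (277,190). Its pointer lies between the white dot (269,156) and the green dot (288,158). Next I'll enlarge it and measure its angle.

```bash
python3 - <<'E'
from h import *
np.set_printoptions(precision=4,suppress=True)
f=grab_frame('wrist'); save(f,'c.png',(180,120,360,340),2.7)
dots=[at_z(f,p,.065)[:2] for p in((269,156),(288,158),(303,170),(308,187))]
print(np.array(dots))
# circle fit, 36 mm radius
from scipy.optimize import least_squares
r=least_squares(lambda v:np.concatenate([np.array(dots[i])-(v[:2]-.036*np.array([np.cos(v[2]-.6*i),np.sin(v[2]-.6*i)])) for i in range(4)]),[.46,-.018,.1])
print('axis,yaw',r.x,np.abs(r.fun).max())
E
```

```text
[[ 0.4248 -0.0261]
 [ 0.4296 -0.0052]
 [ 0.4451  0.0101]
 [ 0.4655  0.0139]]
axis,yaw [ 0.4611 -0.0221  0.1036] 0.0004738433135837994
```

View pics/c.png

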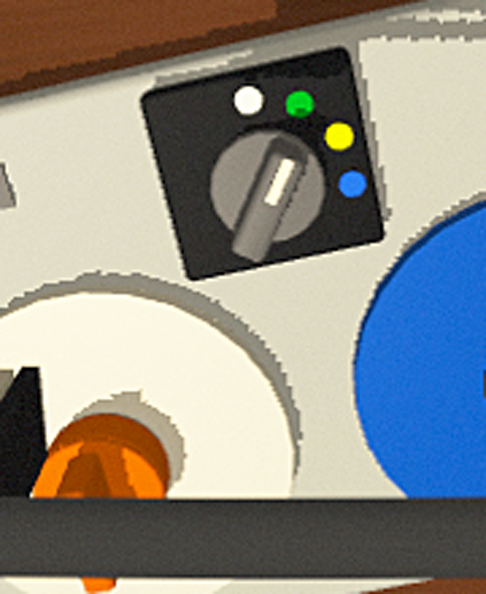

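```bash
python3 - <<'E'
from h import *
f=grab_frame('wrist')
g=lambda u,v:at_z(f,(180+u/2.7,120+v/2.7),.109)[:2]
for a,b in(((290,160),(273,204)),((284,147),(247,253))):
    d=g(*a)-g(*b); ang=np.arctan2(d[1],d[0]); s=.1036-(ang-np.pi); s=(s+np.pi)%(2*np.pi)-np.pi
    yawj=.1036-s+np.pi/2; print(g(*a),g(*b),'s',s,'jaw yaw',yawj,'turn deg',np.degrees(yawj-1.4522),'to yellow',np.degrees(s-1.2))
E
```

```text
[ 0.44406178 -0.00871422] [ 0.46020405 -0.01704375] s 0.579971499063447 jaw yaw 1.0944248277314497 turn deg -20.499007385553902 to yellow -35.525016281487694
[ 0.43888932 -0.01037422] [ 0.47842456 -0.02932545] s 0.5505917438993548 jaw yaw 1.1238045828955419 turn deg -18.815671411523734 to yellow -37.20835225551786
```

```bash
python3 -m inch '1 0.6 -0.35 -3 0 0 -10; 1 0.6 -0.35 -7 0 0 -20; 1 0.6 -0.35 -11 0 0 -21; 1 0.6 -0.35 -15 0 0 -21; 1 0.6 -0.35 -18 0 0 -21; 1 0.6 -0.35 -18 0 0 -21; 0.05 0.6 -0.35 -18 0 0 -21; 0.05 0.6 -0.35 -18 0 0 -21; 0.05 0.6 -0.35 -18 0 0 -21; 0.05 0.6 -0.35 -18 0 0 -21; 0.05 0.6 -0.35 -18 0 0 -21; 0.05 0.6 -0.35 -18 0 0 -21' 20; python3 -c "
from h import *
s=telemetry.get_state();print(s['ee_rot'],s['force'],s['moment'],s['q'])"
```

```text
t: 4.3
eef_pos: [0.4601, -0.0214, 0.0836]
ee_rot: [3.141, -0.0, 1.085]
force: [-0.5, -0.4, -0.1]
width: 0.0334
[ 3.14128597e+00 -9.20101216e-05  1.08490708e+00] [-0.48428592 -0.44098913 -0.09620329] [-0.05912486 -0.00062265  0.0019314 ] [ 3.83255298e-01  1.24518645e-01 -6.10701350e-01  2.35799608e-04
 -8.35308113e-01 -2.44009907e+00]
```

Joint 6 limits the turn to about 32°. That carries the pointer past the ridge at 0.9, and the detent should finish the click on release.

```bash
python3 -m inch '0.05 0 0 0 0 0 0; 0.05 0 0 0 0 0 0; 0.05 0 0 0 0 0 0; 0.05 0 0 0 0 0 -8; 0.05 0 0 0 0 0 -16; 0.05 0 0 0 0 0 -24; 0.05 0 0 0 0 0 -30; 0.05 0 0 0 0 0 -30; 0.05 0 0 0 0 0 -30' 30; python3 -c "
from h import *
s=telemetry.get_state();print(s['ee_rot'],s['force'],s['moment'],s['q'][5])"
```

```text
t: 5.42
eef_pos: [0.4615, -0.0194, 0.0837]
ee_rot: [-3.141, -0.004, 0.561]
force: [2.6, 9.9, -3.1]
width: 0.0125
[-3.14092569 -0.00407527  0.56109421] [ 2.60588436  9.85123539 -3.11497618] [ 3.59858675 -0.46634033 -0.08127459] -2.9641218696392295
```

```bash
python3 -m inch '0.5 0 0 0 0 0 0; 0.6 0 0 0 0 0 0; 0.8 0 0 0 0 0 0; 1 0 0 0 0 0 0; 1 0 0 4 0 0 0; 1 0 0 9 0 0 10; 1 1 0 14 0 0 20; 1 1 0 18 0 0 30; 1 1 0 18 0 0 40; 1 1 0 18 0 0 50; 1 1 0 18 0 0 50'; python3 - <<'E'
from h import *
f=grab_frame('wrist'); save(f,'d.png',(160,90,400,330),2.4)
for n,z in(('orange_cap_grip',.113),('selector_grip',.1),('orange_cap',.063)):
    for d in pinpoint('wrist',n)[:2]: print(n,round(d['p'],2),np.round(d['location']),at_z(f,d['location'],z))
s=telemetry.get_state();print(s['eef_pos'],s['ee_rot'],s['force'])
E
```

```text
t: 6.8
eef_pos: [0.4714, -0.0195, 0.2637]
ee_rot: [-3.141, -0.004, 1.432]
force: [-0.2, -0.1, 1.2]
width: 0.0877
orange_cap_grip 0.85 [212. 305.] [ 0.59302939 -0.11361436  0.113     ]
orange_cap_grip 0.8 [ 71. 276.] [ 0.53498281 -0.26472287  0.113     ]
selector_grip 0.9 [280. 180.] [ 0.46328095 -0.01778909  0.1       ]
selector_grip 0.29 [384. 245.] [0.55206893 0.08715138 0.1       ]
orange_cap 0.84 [ 90. 260.] [ 0.53844077 -0.26986693  0.063     ]
orange_cap 0.78 [222. 281.] [ 0.59076814 -0.10961144  0.063     ]
[ 0.47148789 -0.01945879  0.26358739] [-3.14072089 -0.00397532  1.43081239] [-0.32328417  0.4335104  -0.11441828]
```

View pics/d.png

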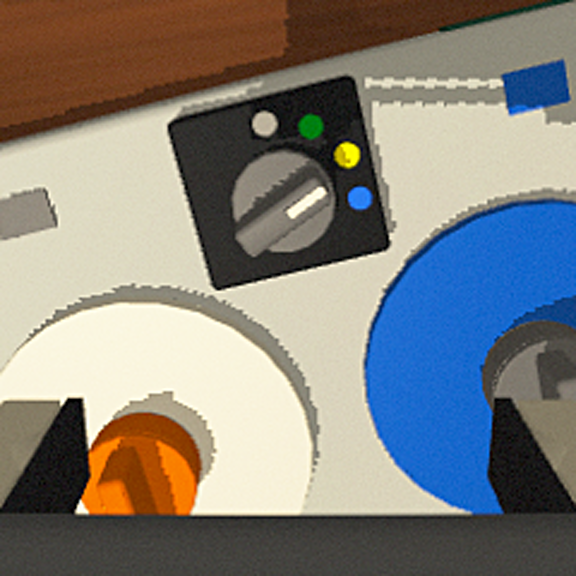

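```bash
python3 - <<'E'
from h import *
f=grab_frame('wrist')
g=lambda u,v:at_z(f,(160+u/2.4,90+v/2.4),.109)[:2]
for a,b in(((326,188),(288,216)),((322,172),(243,246))):
    d=g(*a)-g(*b); s=.1036-np.arctan2(d[1],d[0])+np.pi; print((s+np.pi)%(2*np.pi)-np.pi)
E
python3 -m inch '1 4 -3 0 0 0 5; 1 8 -6 0 0 0 10; 1 12.05 -9.45 -1 0 0 14; 1 12.05 -9.45 -6 0 0 14; 1 12.05 -9.45 -11 0 0 14; 1 12.05 -9.45 -15 0 0 14; 1 12.05 -9.45 -16.8 0 0 14; 1 12.05 -9.45 -16.8 0 0 14;0.05 12.05 -9.45 -16.8 0 0 14;0.05 12.05 -9.45 -16.8 0 0 14' 25
python3 -m inch '0.05 0 0 0 0 0 0;0.05 0 0 0 0 0 0;0.05 0 0 0 0 0 0;0.05 0 0 0 0 0 0;0.05 0 0 0 0 0 0;0.05 0 0 0 0 0 0;0.05 0 0 0 0 0 0;0.05 0 0 0 0 0 0'
python3 -c "
from h import *
s=telemetry.get_state();print(s['ee_rot'],s['force'],s['moment'],s['q'],s['width'])"
```

```text
1.1708421823742547
1.0550798729953774
t: 8.3
eef_pos: [0.5928, -0.1139, 0.0969]
ee_rot: [3.14, -0.004, 1.676]
force: [-0.6, -0.7, 0.2]
width: 0.0732
t: 9.3
eef_pos: [0.5928, -0.1139, 0.0968]
ee_rot: [3.141, -0.004, 1.676]
force: [0.1, 0.6, -1.2]
width: 0.0131
[ 3.14050601 -0.00386526  1.67570974] [ 0.07460431  0.62709846 -1.16945131] [ 0.03960551 -0.0085764  -0.01741487] [ 0.13089673  0.3306786  -0.28842825 -0.00471387 -0.95050803 -1.59404397] 0.013092060060228297
```

The selector reads about 1.17 and the pointer is aimed at yellow. The cap is gripped, so I'll test it gently counterclockwise.

```bash
python3 -m inch '0.05 0 0 0 0 0 4;0.05 0 0 0 0 0 7;0.05 0 0 0 0 0 7'
python3 -c "
from h import *
s=telemetry.get_state();print(s['ee_rot'],s['force'],s['moment'])"
python3 -m inch '0.05 0 0 0 0 0 3;0.05 0 0 0 0 0 6;0.05 0 0 0 0 0 6'
python3 -c "
from h import *
s=telemetry.get_state();print(s['ee_rot'],s['force'],s['moment'])"
```

```text
t: 9.68
eef_pos: [0.5926, -0.1139, 0.0967]
ee_rot: [3.141, -0.004, 1.797]
force: [0.6, -0.7, -1.0]
width: 0.0134
[ 3.14076985 -0.00388038  1.7974413 ] [ 0.6170671  -0.68655729 -0.95535068] [-0.10009717  0.11799923 -0.0214697 ]
t: 10.05
eef_pos: [0.5926, -0.114, 0.0968]
ee_rot: [3.141, -0.004, 1.901]
force: [-0.5, 0.1, 0.5]
width: 0.0133
[ 3.14088247 -0.00385206  1.9007727 ] [-0.48632469  0.09181085  0.51950632] [-0.14688262  0.15241259  0.01031942]
```

It has passed 10° without resistance, so counterclockwise looks right. I'll continue to about 90° and then check that the bar followed.

```bash
python3 -m inch '0.05 0 0 0 0 0 8;0.05 0 0 0 0 0 16;0.05 0 0 0 0 0 24;0.05 0 0 0 0 0 32;0.05 0 0 0 0 0 40;0.05 0 0 0 0 0 48;0.05 0 0 0 0 0 56;0.05 0 0 0 0 0 64;0.05 0 0 0 0 0 72;0.05 0 0 0 0 0 77;0.05 0 0 0 0 0 77'
python3 - <<'E'
from h import *
s=telemetry.get_state();print(s['ee_rot'],s['force'],s['moment'],s['q'])
f=grab_frame('wrist'); g=grab_frame('scene')
a=cv2.resize(f['pixels'],None,fx=.9,fy=.9); b=cv2.resize(g['pixels'][180:320,120:280],(432,378),interpolation=cv2.INTER_CUBIC)
save({'pixels':np.hstack([a,b])},'e.png',s=.85)
E
```

```text
t: 11.42
eef_pos: [0.5929, -0.1137, 0.0968]
ee_rot: [3.141, -0.003, -3.041]
force: [0.6, 1.1, -1.6]
width: 0.0133
[ 3.14064557 -0.0032554  -3.04069764] [ 0.56701185  1.1400187  -1.6249035 ] [ 0.54683837 -0.1620677   0.0014188 ] [ 0.13308784  0.33280659 -0.2867337  -0.00128844 -0.95447966 -0.03144792]
```

View pics/e.png

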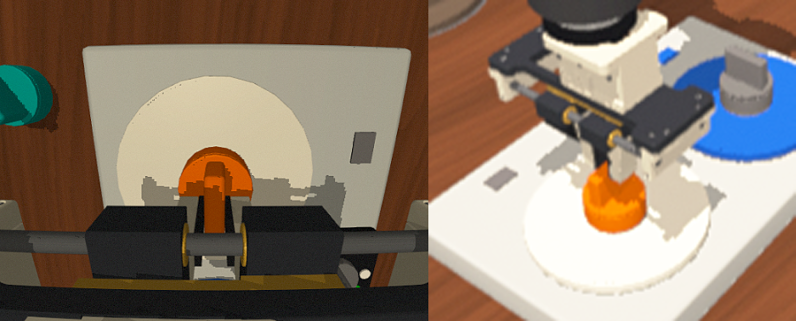

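The bar (left panel, 215,190) stays between the pads and now lies along deck y, so the cap turned by 90°. I'll lift it gently and watch the force.

```bash
python3 -m inch '0.05 0 0 0.3 0 0 0;0.05 0 0 0.7 0 0 0;0.05 0 0 1 0 0 0;0.05 0 0 1 0 0 0' 35
python3 -c "
from h import *
s=telemetry.get_state();print(s['force'],s['moment'],s['width'])"
```

```text
t: 12.02
eef_pos: [0.5929, -0.1138, 0.1072]
ee_rot: [3.141, -0.003, -3.042]
force: [0.2, 0.8, -0.3]
width: 0.0132
[ 0.21034797  0.83281729 -0.25813155] [ 0.51046461 -0.07738268  0.01912325] 0.013174454774279221
```

```bash
python3 -m inch '0.05 0 0 1.5 0 0 0;0.05 0 0 3 0 0 0;0.05 0 0 4.5 0 0 0;0.05 0 0 6 0 0 0;0.05 0 0 8 0 0 0;0.05 0 0 10 0 0 0;0.05 0 0 11.5 0 0 0;0.05 0 0 13 0 0 0;0.05 0 0 13 0 0 0;0.05 0 0 13 0 0 0;0.05 0 0 13 0 0 0;0.05 0 0 13 0 0 0'
python3 - <<'E'
from h import *
s=telemetry.get_state();print(s['force'],s['moment'],s['width'],s['qd'])
f=grab_frame('wrist'); g=grab_frame('scene')
a=cv2.resize(f['pixels'],None,fx=.8,fy=.8); b=cv2.resize(g['pixels'][120:330,110:330],(352,336),interpolation=cv2.INTER_CUBIC)
save({'pixels':np.hstack([a,b])},'f.png')
for d in pinpoint('scene','orange_cap')[:3]: print(d)
for n,z in(('grey_cap',.063),('blue_reel',.049),('white_reel',.049),('pen_cup',0)):
    for d in pinpoint('scene',n)[:1]: print(n,d['p'],at_z(g,d['location'],z))
E
```

```text
t: 13.52
eef_pos: [0.5927, -0.1138, 0.2366]
ee_rot: [3.141, -0.004, -3.042]
force: [0.4, -0.5, -1.2]
width: 0.0138
[ 0.41858641 -0.49780512 -1.20184095] [0.00305883 0.05416085 0.02525885] 0.013817430297399201 [-0.00045185 -0.00252024  0.00443876  0.00100787 -0.00085476  0.0013927 ]
{'location': [193.8, 219.5], 'p': 0.68}
{'location': [120.8, 343.6], 'p': 0.66}
{'location': [320.5, 187.9], 'p': 0.63}
grey_cap 0.86 [0.56601024 0.09797057 0.063     ]
blue_reel 0.87 [0.57602375 0.1002799  0.049     ]
white_reel 0.93 [ 0.59304986 -0.11370357  0.049     ]
pen_cup 0.75 [0.54589507 0.42598526 0.        ]
```

View pics/f.png

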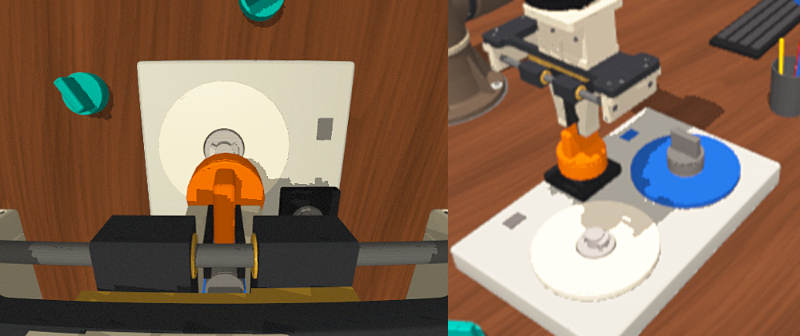

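The cap is held about 14 cm up and upright, its bare spindle and the white reel sit in place below, and the selector hasn't been touched since it was checked. I'm handing in now.

```bash
python3 -c "
from h import *
print(arm.job_done())"
```

```text
the job is handed in; nothing more can be done
None
```

The job is handed in: the selector is at yellow, and the orange cap is off its spindle and held upright and still.

- **Selector:** I turned it from green (about 0.6) to yellow. Joint 6's range limit kept me from turning the full angle, so the detent finished the click on release. The picture after release showed the pointer at yellow. The white pointer line read 1.17 rad; a rougher reading along the bar's edge gave 1.06, and on green the same two methods gave 0.58 and 0.55. I did not measure the selector again after lifting the cap.
- **Orange cap:** It loosened counterclockwise at the first try, so the other direction was not needed. I turned it 90° and lifted it straight up about 14 cm without noticeable resistance.
- **Last checks:** At the end the gripper held 13.8 mm on the bar, the wrist force was about 1 N and the joints were still. The clock stood at about 13.5 s. The white reel, blue reel, grey cap and pen cup were within about 1.2 cm of their first readings, which is within the scatter of the networks, and the last picture shows them in place.

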